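# Register a printing block against the sprung stop

### The job

A small ink canister has been left standing on the bed of the printing-block jig. Lift it off by its handle, keeping it upright, and set it down standing on the bench beside the jig; then slide the printing block along the jig, pushing in the sprung plunger, until the block sits squarely against both hard stops. Finish while still holding the block pressed against the stops with the gripper (the spring would push it back), do not ram it, and leave the bottle, jar and brush where they are.

Things in the scene. Friction and masses are not known exactly. Their poses are not given: they have to be found in the camera images.
- jig: Fixed jig, sizes in mm: blue bed 320 x 110 (own x -170 to 150), top 18 above the bench. Origin at bench level on the centre line; x points along the bed to the stop end (within 30 degrees of straight away from the robot), z up. Two side rails, 8 high above the bed, 12 thick, leave a channel 63 wide, centred, open at the near end. At x 135 to 150 a back plate rises 42 above the bed.
- stops: The jig's two fixed steel stop cheeks, one either side of the plunger: each 36 wide, centred 33 off the centre line, 34 high, 35 long. Origin on the bed's top, on the centre line, in the plane of their near faces, which the block's front must meet; at x = +100 mm of the jig, axes as the jig's.
- plunger_tip (a point): Centre of the near face of the steel plunger's round head (20 mm diameter), on the jig's centre line, 15 above the bed; untouched it stands 22 mm ahead (-x) of the stop plane. Moves with the plunger.
- plunger (a joint): How far the plunger is pushed in along the jig's +x (m): 0 untouched, 0.022 flush with the stop faces. Its spring pushes back with about 3.3 N at 0, rising evenly to 10.6 N at 0.022, and returns it when let go; beyond, the block meets the rigid stops.
- block: Printing block, plywood with a dark carved face on top: 70 long (x), 60 wide (y), 28 high, about 0.09 kg. Origin at the centre of its underside, x along the channel towards the stops, z up. It lies loose on the bed in the near half of the channel with 1.5 play either side; its sides stick out 20 above the rails.
- block_front (a point): Centre of the block's front face (the +x face, 35 ahead of its origin, 14 above its underside).
- canister: Lidded steel ink canister, 57 diameter, body 61 high, 112 high with its handle, about 0.3 kg. Origin at the centre of its underside, z up. It starts standing on the jig's bed in the channel between the block and the plunger, with its handle bar turned at most about 35 degrees from the jig's y.
- canister_handle (a point): Middle of the canister's rigid handle bar, 106 above its underside. The bar is straight and level, runs along the canister's own y, is 10 thick (x) and 12 high (z); clear length between its two uprights 45; 39 of free height between bar and lid.
- bottle: Yellow ink bottle, 52 diameter, 140 high, standing on the bench to one side of the jig. Bystander. Origin at the centre of its underside.
- jar: Blue ink jar, 64 diameter, 85 high, standing on the bench to one side of the jig. Bystander. Origin at the centre of its underside.
- brush: Brush lying on the bench to the left of the jig. Bystander. Origin at its underside; lies along its own x.
Things that resemble listed ones, but are neither listed nor needed, are in the scene too. What is shaped like the canister but purple is not meant.

How it is judged (in metres and radians):
On the way, in this order (a step that is already met when the one before it is completed fails the run):
1. the canister stands on the bench beside the jig, let go (height (world z) of canister below 0.005 m and angle between canister's own z axis and vertical below 0.08 rad and linear speed of canister below 0.03 m/s and horizontal distance between canister and jig below 0.32 m and contact force between canister and the fingers below 0.1 N), for 0.2 s.
2. the block meets the hard stops (x of block_front in the frame of stops above -0.0025 m and contact force between block and stops above 0.8 N), for 0.2 s.
At the end, for the whole second after the job is handed in: Fingers hold the block at rest, flat (4 mm) and square (0.05 rad), its front within 2.5 mm of the stops and pressing them with over 0.8 N, plunger in over 19.5 mm; canister let go, upright (0.08 rad), still on the bench within 320 mm of the jig origin (all of step 1 and all of step 2 and z of block in the frame of stops below 0.004 m and angle between the x axis of block and the x axis of stops, either way round below 0.05 rad and value of joint plunger above 0.0195 m and contact force between block and the fingers above 1 N and contact force between block and canister below 0.1 N and linear speed of block below 0.02 m/s); the arm keeps its last pose, push and grip.
It fails at once if the canister is tipped over 0.5 rad (angle between canister's own z axis and vertical above 0.5 rad).
It fails at once if the canister is dropped (falls free faster than 0.6 m/s) (linear speed of canister above 0.6 m/s and contact force between canister and the fingers below 0.1 N).
It fails at once if the block is rammed against the stops (over 70 N) (contact force between block and stops above 70 N).
It fails at once if the bottle, jar or brush is moved more than 20 mm (distance of any of bottle, jar, brush from where it was at the start of the episode above 0.02 m).
It also fails if it takes over 61 s, if anything falls off the work surface, if the arm or the gripper's body presses on something with over 40 N, if the wrist force passes 120 N, or if a joint passes its speed limit or range.

### The arm

A 6-joint arm with a two-finger parallel gripper is mounted at the origin on the work surface. World frame = base frame: x ahead of the robot, y to its left, z up, the work surface at z = 0. Lengths are in m, angles in degrees, forces in N, time in s.
With the tool pointing down it reaches from about 0.3 to 0.75 m from the base axis. Payload 8.5 kg.
Tool frame: the origin (TCP) lies on the centre line of the jaws, within the pads' length; the fingertips stand 19 mm ahead of it and the grasp point (between the pads) is the TCP; z points along the fingers, x is the direction in which the jaws open and shut, and the axes are right-handed (so a half turn about z gives the same grasp; the last joint's range is limited). The gripper opens to 85 mm and grips with 20 to 120 N. Pads are 22 mm wide; open, the fingers measure 114 mm over their backs; the gripper's body (76 mm by 85 mm) begins 54 mm behind the grasp point. The pads swing forward as they close: fully open they stand 13 mm farther back than shut.
Start: joints at [60.544, 21.807, 74.336, -0, 83.858, -12.336], TCP at [0.162, 0.526, 0.25] pointing down, gripper open.
Joint ranges: [-178.18, 178.18], [-50.72, 133.34], [12.68, 142.11], [-81.47, 261.47], [9.98, 163.14], [-165.26, 165.26]. Speed limits (degrees/s): [136.94, 136.94, 180, 180, 180, 180].

### API

Orientations are given as a 3x3 rotation matrix whose columns are the frame's x, y, z axes.
In Python, from rig import env, cams, order gives the robot as it stands.
- The arm moves only by the tool step_arm, never from a script. Its argument "steps" is a list of rows, each an object with "xyz": the shift along the tool's x, y, z normalised to -1 to 1, where 1 is 0.04 m, a list of three; "turn": the turn, a rotation vector about the tool's x, y, z normalised to -1 to 1, where 1 is 0.08 rad, a list of three; "gripper": the gripper command: -1 is shut, 1 is fully open, values between are in proportion. A call has 1 to 20 rows; each row shifts and turns the commanded pose from where the row before left it, along the tool's axes as they then stand; what a row does not reach is not made up. A row lasts 1/12 s, in which the tool goes at most 41.7 mm and 7.16 degrees, less where a joint would pass 70% of its speed; a pose out of reach is approached as far as the arm can. A call with a number of a shift or a turn outside -1 to 1 is refused whole. A call with a gripper value outside its range is refused whole. The fingers move at their own pace and stop on an object; "squeeze" is the grip in N (left out, the last holds). Time passes only in rows, so rows that do not move let the fingers close. It gives the time, the measured TCP pose, the force and the opening at its end, in the units of the state.
- env.observe(): the state, without advancing time (a new reading comes with each control period).
- cams.get_image(name): name is "scene" or "top" or "wrist"; returns (picture, depth): 420x560x3 uint8, red, green, blue; 420x560 float32, m along the optical axis (not along the pixel's ray), 0 where there is no reading.
- cams.camera_info(name): a dict with "fx", "fy", "cx", "cy" (pixels), "extrinsics" (4x4, takes a point from camera to world coordinates). Camera axes: x right, y down, z forward; pixel columns grow to the right and rows downward; lengths in m; the calibration is good to about 2 mm. A picture is of the moment at which its call begins: read the wrist's pose just before it. camera_info takes no time and is no camera call; for the wrist camera it gives the pose at the moment of the call.
- order.close_job(): hands the job in, once; it reports no verdict.
The state is a dict: "time_s": time; "q": joint angles; "qvel": joint speeds; "joint_efforts": joint torques, N m; "position": TCP position; "tool_rot": TCP orientation; "ft_force": force on the tool from outside, world axes, zero at the start; "wrist_torque": the same for the moment, N m; "grip_width": finger opening in m.
Only numpy, scipy, OpenCV 4.12 (cv2) and the standard library are available. Lean on these libraries where they do the work, as an engineer would, in place of code of your own. Each camera call takes 0.05 s, during which the arm holds its last target. There are 200 camera calls.

## Working session

There is one attempt and no reset: what is moved stays moved. The work goes in short steps, Python scripts to look and compute and a tool call to move; the robot and the scene stay as the last step left them, time stands still between calls to the robot, and variables do not carry over. Pictures are saved under pics/ and viewed, about 8 in all and at most 12, crops included, and the job is handed in when it is done.

Besides the shell and the picture viewer there is one more tool, called after "Emit:" as name(argument=value, ...) on one line, values as JSON. step_arm: Moves the arm, as the interface text tells. Scaled input: -1 to 1 covers 0.04 m each way for a shift and 0.08 rad each way for a turn. Its arguments: {"type":"object","properties":{"steps":{"type":"array"},"squeeze":{"type":"number"}},"required":["steps"]}

```bash
mkdir -p pics; cat > h.py <<'E'
import numpy as np, cv2
from rig import env, cams, order
def shot(n,f):
    i=cams.camera_info(n); p,d=cams.get_image(n); cv2.imwrite(f'pics/{f}.png',p[...,::-1]); np.savez(f'pics/{f}.npz',p=p,d=d,K=[i['fx'],i['fy'],i['cx'],i['cy']],T=i['extrinsics']); return p,d,i
def pts(f):
    z=np.load(f'pics/{f}.npz'); d=z['d']; fx,fy,cx,cy=z['K']; v,u=np.mgrid[:d.shape[0],:d.shape[1]]
    c=np.stack([(u-cx)/fx*d,(v-cy)/fy*d,d],-1); T=z['T']; w=c@T[:3,:3].T+T[:3,3]; w[d==0]=np.nan
    return z['p'],w
E
python3 - <<'E'
from h import *
s=env.observe(); print(s['time_s'],s['position'],s['tool_rot'],s['grip_width'])
shot('top','top0'); shot('scene','scene0')
E
```

```text
0.0 [0.16175466 0.52539775 0.24970235] [[ 2.94351053e-01  9.55697105e-01 -7.07253565e-04]
 [ 9.55696310e-01 -2.94351748e-01 -1.26959037e-03]
 [-1.42152516e-03 -3.02214361e-04 -9.99998944e-01]] 0.08519072734979354
```

View pics/top0.png

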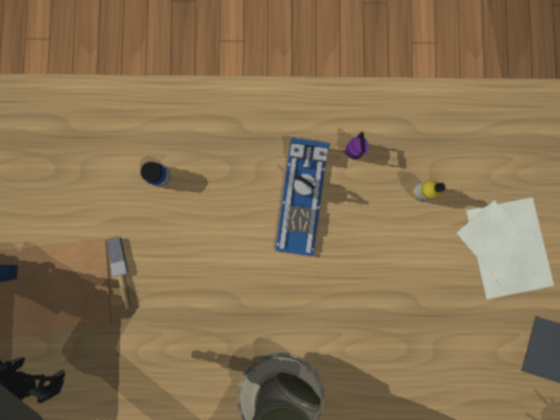

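View pics/scene0.png

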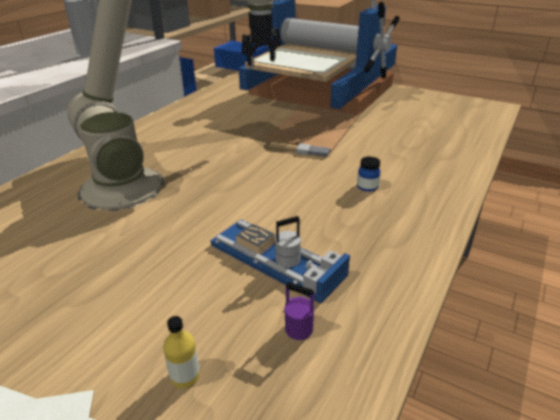

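Candidates for the canister are the grey steel one (top 305,184; scene 288,245), the purple look-alike (top 357,147; scene 299,315) and the blue jar (top 154,173; scene 369,175). The steel one standing on the jig fits the description. The block is at top (299,219), the bottle at (430,189) and the brush at (118,265). Next I measure and take one close crop to confirm.

```bash
python3 - <<'E'
from h import *
p,w=pts('top0')
hsv=cv2.cvtColor(p,cv2.COLOR_RGB2HSV)
for (u,v) in [(281,393),(305,184),(299,219),(357,147),(154,173),(430,189),(118,265),(308,150)]: print(u,v,w[v,u].round(3),hsv[v,u])
# jig blue mask -> min area rect at z=.018
m=cv2.inRange(hsv,(100,120,40),(125,255,255)); m[:, :265]=0; m[:,340:]=0; m[:130]=0; m[265:]=0
m=cv2.morphologyEx(m,cv2.MORPH_CLOSE,np.ones((15,15)))
z=np.load('pics/top0.npz');fx,fy,cx,cy=z['K'];T=z['T']
def ray(u,v,h):
    r=T[:3,:3]@np.array([(u-cx)/fx,(v-cy)/fy,1]);return T[:3,3]+r*(h-T[2,3])/r[2]
c=max(cv2.findContours(m,0,2)[0],key=cv2.contourArea)
b=cv2.boxPoints(cv2.minAreaRect(c)); B=np.array([ray(*q,.018) for q in b]); print(B.round(4), cv2.minAreaRect(c))
print('sides',np.linalg.norm(np.diff(B,axis=0),axis=1))
# height classes in jig region
R=w[130:265,265:345].reshape(-1,3)
for lo,hi in [(.112,.14),(.07,.09),(.04,.05),(.055,.064)]:
    s=R[(R[:,2]>lo)&(R[:,2]<hi)]
    if len(s)>4: print(lo,hi,len(s),s.mean(0).round(4),cv2.minAreaRect(s[:,:2].astype(np.float32)*1000))
a=cv2.resize(p[130:270,250:390],(560,560),interpolation=2); q,_=pts('scene0'); a2=cv2.resize(q[195:335,200:340],(560,560))
cv2.imwrite('pics/c1.png',cv2.resize(np.hstack([a,a2]),(800,400))[...,::-1])
E
```

```text
281 393 [0.084 0.001 0.181] [26 26 69]
305 184 [ 0.591 -0.064  0.082] [105   4 116]
299 219 [ 0.498 -0.05   0.048] [ 19  60 124]
357 147 [ 0.699 -0.21   0.06 ] [139 145 127]
154 173 [0.618 0.343 0.086] [75 16 31]
430 189 [ 0.577 -0.393  0.107] [ 25 175 179]
118 265 [0.367 0.456 0.022] [100   5 153]
308 150 [ 0.693 -0.075  0.044] [ 90   5 102]
[[ 0.4121  0.0149  0.018 ]
 [ 0.733  -0.0294  0.018 ]
 [ 0.7183 -0.1364  0.018 ]
 [ 0.3977 -0.0899  0.018 ]] ((301.9399719238281, 196.41998291015625), (37.33523941040039, 112.5714111328125), 8.130102157592773)
sides [0.3238816  0.10804744 0.32392296]
0.112 0.14 91 [ 0.5927 -0.0607  0.1298] ((593.0845336914062, -61.19447326660156), (52.63282012939453, 10.549118995666504), 54.609798431396484)
0.07 0.09 250 [ 0.591  -0.0598  0.0795] ((593.73974609375, -61.40596389770508), (54.16736602783203, 54.82887268066406), 1.243208885192871)
0.04 0.05 588 [ 0.5266 -0.0517  0.0464] ((585.3350830078125, -61.2430419921875), (105.25347900390625, 243.44619750976562), 82.76971435546875)
0.055 0.064 295 [ 0.701  -0.077   0.0596] ((643.0149536132812, -67.02113342285156), (109.21864318847656, 155.45919799804688), 81.2149887084961)
```

View pics/c1.png

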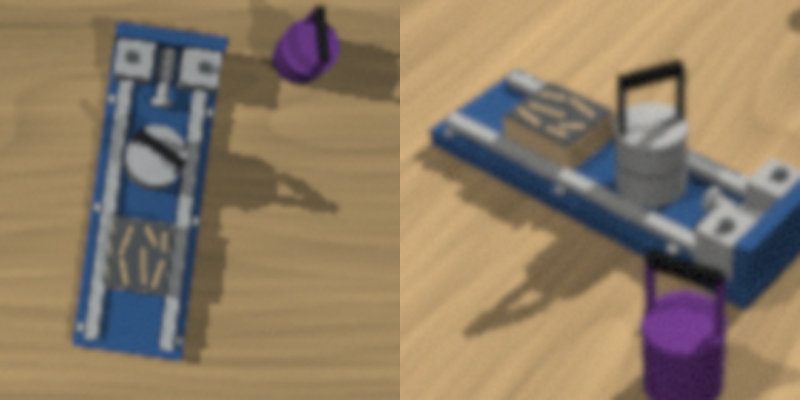

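The crop confirms it: the grey steel canister is at (155,150) with its black bar running upper-left to lower-right, the block is below it and the plunger above. I'm moving to hover over it.

Emit:
step_arm(steps=[{"xyz":[-0.54,0.73,0],"turn":[0,0,0],"gripper":1},{"xyz":[-0.54,0.73,0],"turn":[0,0,0],"gripper":1},{"xyz":[-0.54,0.73,0],"turn":[0,0,0],"gripper":1},{"xyz":[-0.54,0.73,0],"turn":[0,0,0],"gripper":1},{"xyz":[-0.54,0.73,0],"turn":[0,0,0],"gripper":1},{"xyz":[-0.54,0.73,0],"turn":[0,0,0],"gripper":1},{"xyz":[-0.54,0.73,0],"turn":[0,0,0],"gripper":1},{"xyz":[-0.54,0.73,0],"turn":[0,0,0],"gripper":1},{"xyz":[-0.54,0.73,0],"turn":[0,0,0],"gripper":1},{"xyz":[-0.54,0.73,0],"turn":[0,0,0],"gripper":1},{"xyz":[-0.54,0.73,0],"turn":[0,0,0],"gripper":1},{"xyz":[-0.54,0.73,0],"turn":[0,0,0],"gripper":1},{"xyz":[-0.54,0.73,0],"turn":[0,0,0],"gripper":1},{"xyz":[-0.54,0.73,0],"turn":[0,0,0],"gripper":1},{"xyz":[-0.54,0.73,0],"turn":[0,0,0],"gripper":1},{"xyz":[-0.54,0.73,0],"turn":[0,0,0],"gripper":1},{"xyz":[-0.54,0.73,0],"turn":[0,0,0],"gripper":1},{"xyz":[-0.54,0.73,0],"turn":[0,0,0],"gripper":1},{"xyz":[-0.54,0.73,0],"turn":[0,0,0],"gripper":1},{"xyz":[-0.54,0.73,0],"turn":[0,0,0],"gripper":1}])

```text
time_s: 1.77
position: [0.5935, -0.0608, 0.2499]
tool_rot: [[0.295, 0.956, -0.001], [0.956, -0.295, 0.0], [0.0, -0.001, -1.0]]
ft_force: [0.4, 1.6, -0.0]
grip_width: 0.0856
```

Emit:
step_arm(steps=[{"xyz":[0,0,0],"turn":[0,0,1],"gripper":1},{"xyz":[0,0,0],"turn":[0,0,1],"gripper":1},{"xyz":[0,0,0],"turn":[0,0,1],"gripper":1},{"xyz":[0,0,0],"turn":[0,0,1],"gripper":1},{"xyz":[0,0,0],"turn":[0,0,1],"gripper":1},{"xyz":[0,0,0],"turn":[0,0,1],"gripper":1},{"xyz":[0,0,0],"turn":[0,0,1],"gripper":1},{"xyz":[0,0,0],"turn":[0,0,1],"gripper":1},{"xyz":[0,0,0],"turn":[0,0,1],"gripper":1},{"xyz":[0,0,0],"turn":[0,0,1],"gripper":1},{"xyz":[0,0,0],"turn":[0,0,1],"gripper":1},{"xyz":[0,0,0],"turn":[0,0,1],"gripper":1},{"xyz":[0,0,0],"turn":[0,0,1],"gripper":1},{"xyz":[0,0,0],"turn":[0,0,1],"gripper":1},{"xyz":[0,0,0],"turn":[0,0,1],"gripper":1},{"xyz":[0,0,0],"turn":[0,0,1],"gripper":1},{"xyz":[0,0,0],"turn":[0,0,1],"gripper":1},{"xyz":[0,0,0],"turn":[0,0,1],"gripper":1},{"xyz":[0,0,0],"turn":[0,0,1],"gripper":1},{"xyz":[0,0,0],"turn":[0,0,1],"gripper":1}])

```text
time_s: 3.43
position: [0.5927, -0.0591, 0.2499]
tool_rot: [[0.945, -0.326, -0.001], [-0.326, -0.945, 0.0], [-0.001, 0.0, -1.0]]
ft_force: [-0.6, -0.3, -0.5]
grip_width: 0.0855
```

Emit:
step_arm(steps=[{"xyz":[0,0,0],"turn":[0,0,0.9],"gripper":1},{"xyz":[0,0,0],"turn":[0,0,0.9],"gripper":1},{"xyz":[0,0,0],"turn":[0,0,0.9],"gripper":1},{"xyz":[0,0,0],"turn":[0,0,0.9],"gripper":1},{"xyz":[0,0,0],"turn":[0,0,0],"gripper":1},{"xyz":[0,0,0],"turn":[0,0,0],"gripper":1}])

```text
time_s: 3.93
position: [0.5928, -0.0591, 0.25]
tool_rot: [[0.817, -0.576, -0.001], [-0.576, -0.817, 0.0], [-0.001, 0.0, -1.0]]
ft_force: [-1.0, 0.3, -0.8]
grip_width: 0.0853
```

```bash
python3 - <<'E'
from h import *
s=env.observe(); print(s['time_s'],s['position'],s['tool_rot'].round(4) if hasattr(s['tool_rot'],'round') else s['tool_rot'],s['q'])
shot('wrist','w1')
p,w=pts('w1'); R=w.reshape(-1,3)
m=(w[...,2]>.118)&(w[...,2]<.145)&(np.hypot(w[...,0]-.593,w[...,1]+.061)<.05); S=w[m]
print(len(S))
if len(S)>5: print(S.mean(0),cv2.minAreaRect(S[:,:2].astype(np.float32)*1000),np.percentile(S[:,2],[5,50,95]))
E
```

```text
3.9333 [ 0.59275387 -0.05912248  0.25000596] [[ 8.174e-01 -5.760e-01 -7.000e-04]
 [-5.760e-01 -8.174e-01  2.000e-04]
 [-7.000e-04  2.000e-04 -1.000e+00]] [-1.70719472e+01  2.64952442e+01  6.66817483e+01 -2.94555285e-04
  8.68646837e+01  1.80999631e+01]
1004
[ 0.59177561 -0.05968859  0.12968013] ((590.79443359375, -60.99019241333008), (53.246036529541016, 9.978813171386719), 54.006622314453125) [0.12787593 0.12990676 0.13115215]
```

View pics/w1.png

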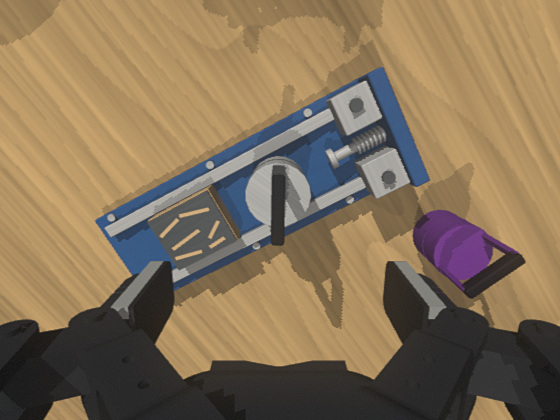

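The wrist view shows the steel canister's bar at (279,205), centred between the open fingers and perpendicular to the jaw travel. The purple canister at (455,245) is clear. I'm descending and gripping.

Emit:
step_arm(steps=[{"xyz":[0,0,0.45],"turn":[0,0,0.17],"gripper":1},{"xyz":[0,0.0,0.45],"turn":[0,0,0],"gripper":1},{"xyz":[0,0,0.45],"turn":[0,0,0],"gripper":1},{"xyz":[0,0,0.45],"turn":[0,0,0],"gripper":1},{"xyz":[0,0,0.45],"turn":[0,0,0],"gripper":1},{"xyz":[0,0,0.45],"turn":[0,0,0],"gripper":1},{"xyz":[0,0,0.43],"turn":[0,0,0],"gripper":1},{"xyz":[0,0,0],"turn":[0,0,0],"gripper":1},{"xyz":[0,0,0],"turn":[0,0,0],"gripper":0.0},{"xyz":[0,0,0],"turn":[0,0,0],"gripper":-0.3},{"xyz":[0,0,0],"turn":[0,0,0],"gripper":-0.6},{"xyz":[0,0,0],"turn":[0,0,0],"gripper":-0.8},{"xyz":[0,0,0],"turn":[0,0,0],"gripper":-1},{"xyz":[0,0,0],"turn":[0,0,0],"gripper":-1},{"xyz":[0,0,0],"turn":[0,0,0],"gripper":-1},{"xyz":[0,0,0],"turn":[0,0,0],"gripper":-1},{"xyz":[0,0,0],"turn":[0,0,0],"gripper":-1},{"xyz":[0,0,0],"turn":[0,0,0],"gripper":-1}], squeeze=50)

```text
time_s: 5.48
position: [0.5929, -0.0591, 0.1256]
tool_rot: [[0.808, -0.589, 0.0], [-0.589, -0.808, -0.0], [0.0, -0.0, -1.0]]
ft_force: [-2.8, 1.4, 4.8]
grip_width: 0.0091
```

Emit:
step_arm(steps=[{"xyz":[0,0,-0.1],"turn":[0,0,0],"gripper":-1},{"xyz":[0,0,-0.2],"turn":[0,0,0],"gripper":-1},{"xyz":[0,0,-0.3],"turn":[0,0,0],"gripper":-1},{"xyz":[0,0,-0.3],"turn":[0,0,0],"gripper":-1},{"xyz":[0,0,-0.3],"turn":[0,0,0],"gripper":-1},{"xyz":[0,0,-0.3],"turn":[0,0,0],"gripper":-1},{"xyz":[0,0,-0.3],"turn":[0,0,0],"gripper":-1},{"xyz":[0,0,-0.2],"turn":[0,0,0],"gripper":-1},{"xyz":[0,0,0],"turn":[0,0,0],"gripper":-1}])

```text
time_s: 6.23
position: [0.5934, -0.0593, 0.2069]
tool_rot: [[0.808, -0.589, 0.003], [-0.589, -0.808, -0.001], [0.003, -0.001, -1.0]]
ft_force: [-0.2, -0.2, -2.4]
grip_width: 0.0087
```

```bash
python3 - <<'E'
from h import *
s=env.observe(); print(s['position'],s['ft_force'],s['grip_width'])
shot('scene','s2')
E
```

```text
[ 0.59335678 -0.05933456  0.206856  ] [-0.16283668 -0.18158649 -2.41894816] 0.008746739548490276
```

View pics/s2.png

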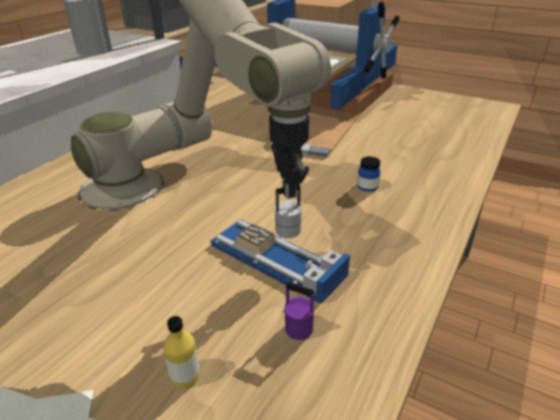

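The canister hangs upright in the gripper, clear of the jig (scene 288,215). I'm carrying it to the left side of the jig.

Emit:
step_arm(steps=[{"xyz":[-0.1,-0.1,0],"turn":[0,0,0],"gripper":-1},{"xyz":[-0.21,-0.2,0],"turn":[0,0,0],"gripper":-1},{"xyz":[-0.31,-0.3,0],"turn":[0,0,0],"gripper":-1},{"xyz":[-0.31,-0.3,0],"turn":[0,0,0],"gripper":-1},{"xyz":[-0.31,-0.3,0],"turn":[0,0,0],"gripper":-1},{"xyz":[-0.31,-0.3,0],"turn":[0,0,0],"gripper":-1},{"xyz":[-0.31,-0.3,0],"turn":[0,0,0],"gripper":-1},{"xyz":[-0.31,-0.3,0],"turn":[0,0,0],"gripper":-1},{"xyz":[-0.31,-0.3,0],"turn":[0,0,0],"gripper":-1},{"xyz":[-0.31,-0.3,0],"turn":[0,0,0],"gripper":-1},{"xyz":[-0.31,-0.3,0],"turn":[0,0,0],"gripper":-1},{"xyz":[-0.21,-0.2,0],"turn":[0,0,0],"gripper":-1},{"xyz":[-0.14,-0.13,0],"turn":[0,0,0],"gripper":-1},{"xyz":[0,0,0],"turn":[0,0,0],"gripper":-1}])

```text
time_s: 7.45
position: [0.5591, 0.1313, 0.2048]
tool_rot: [[0.809, -0.587, -0.001], [-0.587, -0.809, 0.0], [-0.001, 0.0, -1.0]]
ft_force: [-0.2, -0.2, -3.7]
grip_width: 0.0088
```

Emit:
step_arm(steps=[{"xyz":[0,0,0.2],"turn":[0,0,0],"gripper":-1},{"xyz":[0,0,0.3],"turn":[0,0,0],"gripper":-1},{"xyz":[0,0,0.3],"turn":[0,0,0],"gripper":-1},{"xyz":[0,0,0.3],"turn":[0,0,0],"gripper":-1},{"xyz":[0,0,0.3],"turn":[0,0,0],"gripper":-1},{"xyz":[0,0,0.3],"turn":[0,0,0],"gripper":-1},{"xyz":[0,0,0.2],"turn":[0,0,0],"gripper":-1},{"xyz":[0,0,0.15],"turn":[0,0,0],"gripper":-1},{"xyz":[0,0,0.1],"turn":[0,0,0],"gripper":-1},{"xyz":[0,0,0.1],"turn":[0,0,0],"gripper":-1},{"xyz":[0,0,0.1],"turn":[0,0,0],"gripper":-1},{"xyz":[0,0,0.05],"turn":[0,0,0],"gripper":-1},{"xyz":[0,0,0],"turn":[0,0,0],"gripper":-1},{"xyz":[0,0,0],"turn":[0,0,0],"gripper":-1}])

```text
time_s: 8.62
position: [0.5598, 0.1298, 0.1093]
tool_rot: [[0.808, -0.589, 0.0], [-0.589, -0.808, -0.0], [0.0, -0.0, -1.0]]
ft_force: [-0.6, -0.6, -3.4]
grip_width: 0.0091
```

Emit:
step_arm(steps=[{"xyz":[0,0,0.02],"turn":[0,0,0],"gripper":-1},{"xyz":[0,0,0.02],"turn":[0,0,0],"gripper":-1},{"xyz":[0,0,0],"turn":[0,0,0],"gripper":-1},{"xyz":[0,0,0],"turn":[0,0,0],"gripper":-1}])

```text
time_s: 8.95
position: [0.5598, 0.1298, 0.1076]
tool_rot: [[0.808, -0.589, 0.0], [-0.589, -0.808, 0.0], [0.0, -0.0, -1.0]]
ft_force: [0.6, -0.5, -3.1]
grip_width: 0.0092
```

Emit:
step_arm(steps=[{"xyz":[0,0,0.02],"turn":[0,0,0],"gripper":-1},{"xyz":[0,0,0],"turn":[0,0,0],"gripper":-1},{"xyz":[0,0,0],"turn":[0,0,0],"gripper":-1}])

```text
time_s: 9.2
position: [0.56, 0.1298, 0.1076]
tool_rot: [[0.808, -0.589, 0.001], [-0.589, -0.808, 0.0], [0.001, -0.001, -1.0]]
ft_force: [-2.5, 0.9, 5.4]
grip_width: 0.0089
```

Contact is felt (+5 N up). I'm releasing slowly and rising.

Emit:
step_arm(steps=[{"xyz":[0,0,0],"turn":[0,0,0],"gripper":-0.7},{"xyz":[0,0,0],"turn":[0,0,0],"gripper":-0.5},{"xyz":[0,0,0],"turn":[0,0,0],"gripper":-0.2},{"xyz":[0,0,0],"turn":[0,0,0],"gripper":0.2},{"xyz":[0,0,0],"turn":[0,0,0],"gripper":0.6},{"xyz":[0,0,0],"turn":[0,0,0],"gripper":1},{"xyz":[0,0,0],"turn":[0,0,0],"gripper":1},{"xyz":[0,0,-0.2],"turn":[0,0,0],"gripper":1},{"xyz":[0,0,-0.5],"turn":[0,0,0],"gripper":1},{"xyz":[0,0,-0.7],"turn":[0,0,0],"gripper":1},{"xyz":[0,0,-0.7],"turn":[0,0,0],"gripper":1},{"xyz":[0,0,-0.7],"turn":[0,0,0],"gripper":1},{"xyz":[0,0,-0.5],"turn":[0,0,0],"gripper":1},{"xyz":[0,0,-0.3],"turn":[0,0,0],"gripper":1},{"xyz":[0,0,0],"turn":[0,0,0],"gripper":1}])

```text
time_s: 10.45
position: [0.5605, 0.1298, 0.2542]
tool_rot: [[0.808, -0.589, 0.006], [-0.589, -0.808, 0.0], [0.005, -0.004, -1.0]]
ft_force: [-0.0, -0.1, 0.1]
grip_width: 0.0853
```

```bash
python3 - <<'E'
from h import *
s=env.observe(); print(s['time_s'],s['position'],s['tool_rot'],s['ft_force'])
p,d,i=shot('top','top2')
p,w=pts('top2')
def rect(w,x,y,r,lo,hi):
    S=w[(w[...,2]>lo)&(w[...,2]<hi)&(np.hypot(w[...,0]-x,w[...,1]-y)<r)]; print(lo,hi,len(S), S.mean(0).round(4) if len(S) else '', cv2.minAreaRect(S[:,:2].astype(np.float32)*1000) if len(S)>4 else '')
rect(w,.56,.13,.06,.055,.068); rect(w,.56,.13,.06,.1,.12)
rect(w,.498,-.05,.055,.04,.055)
# blue
hsv=cv2.cvtColor(p,cv2.COLOR_RGB2HSV)
a=cv2.resize(p[110:270,210:370],(600,600),interpolation=2); cv2.imwrite('pics/c2.png',a[...,::-1])
E
```

```text
10.45 [0.56047287 0.12983413 0.25419295] [[ 8.08309072e-01 -5.88727713e-01  6.01034832e-03]
 [-5.88738899e-01 -8.08323262e-01  1.14596919e-04]
 [ 4.79083797e-03 -3.63115558e-03 -9.99981931e-01]] [-0.03425069 -0.09186617  0.05335983]
0.055 0.068 26 [0.55   0.1468 0.0612] ((549.794189453125, 148.73719787597656), (19.434345245361328, 11.286537170410156), 0.2815701961517334)
0.1 0.12 0  
0.04 0.055 539 [ 0.4991 -0.048   0.047 ] ((499.2528381347656, -48.30757522583008), (59.97949981689453, 69.95217895507812), 83.03035736083984)
```

View pics/c2.png

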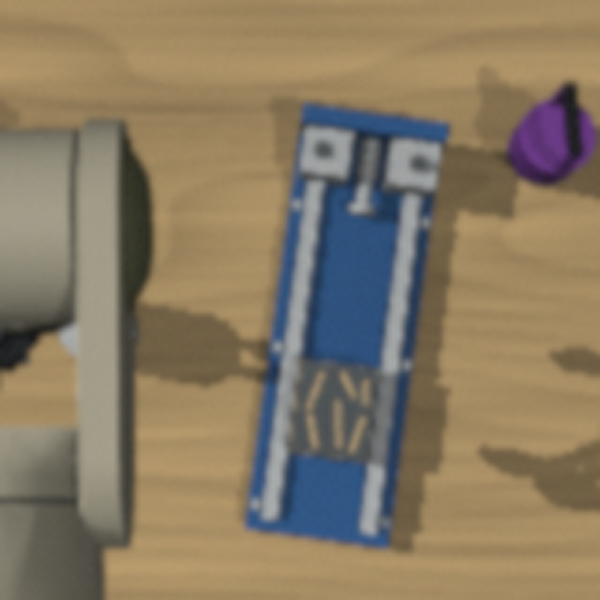

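The jig is clear; the block lies in the channel at crop (338,410), and the canister is hidden beneath the arm. I'm moving above the block with the jaws across it.

Emit:
step_arm(steps=[{"xyz":[0.17,0.56,0],"turn":[0,0,0],"gripper":1},{"xyz":[0.17,0.56,0],"turn":[0,0,0],"gripper":1},{"xyz":[0.17,0.56,0],"turn":[0,0,0],"gripper":1},{"xyz":[0.17,0.56,0],"turn":[0,0,0],"gripper":1},{"xyz":[0.17,0.56,0],"turn":[0,0,0],"gripper":1},{"xyz":[0.17,0.56,0],"turn":[0,0,0],"gripper":1},{"xyz":[0.17,0.56,0],"turn":[0,0,0],"gripper":1},{"xyz":[0.18,0.56,0],"turn":[0,0,0],"gripper":1}])

```text
time_s: 11.17
position: [0.4975, -0.0481, 0.2496]
tool_rot: [[0.808, -0.589, -0.002], [-0.589, -0.808, 0.001], [-0.002, 0.001, -1.0]]
ft_force: [0.1, -0.3, -0.1]
grip_width: 0.0858
```

Emit:
step_arm(steps=[{"xyz":[0,0,0],"turn":[0,0,0.957],"gripper":1},{"xyz":[0,0,0],"turn":[0,0,0.957],"gripper":1},{"xyz":[0,0,0],"turn":[0,0,0.957],"gripper":1},{"xyz":[0,0,0],"turn":[0,0,0.957],"gripper":1},{"xyz":[0,0,0],"turn":[0,0,0.957],"gripper":1},{"xyz":[0,0,0],"turn":[0,0,0.957],"gripper":1},{"xyz":[0,0,0],"turn":[0,0,0.957],"gripper":1},{"xyz":[0,0,0],"turn":[0,0,0.957],"gripper":1},{"xyz":[0,0,0],"turn":[0,0,0.957],"gripper":1},{"xyz":[0,0,0],"turn":[0,0,0.957],"gripper":1},{"xyz":[0,0,0],"turn":[0,0,0.957],"gripper":1},{"xyz":[0,0,0],"turn":[0,0,0.957],"gripper":1},{"xyz":[0,0,0],"turn":[0,0,0.957],"gripper":1},{"xyz":[0,0,0],"turn":[0,0,0.957],"gripper":1},{"xyz":[0,0,0],"turn":[0,0,0],"gripper":1},{"xyz":[0,0,0],"turn":[0,0,0],"gripper":1}])

```text
time_s: 12.5
position: [0.4982, -0.0473, 0.2499]
tool_rot: [[-0.128, -0.992, -0.002], [-0.992, 0.128, 0.001], [-0.0, 0.002, -1.0]]
ft_force: [-0.3, -1.0, -0.1]
grip_width: 0.0857
```

```bash
python3 - <<'E'
from h import *
s=env.observe(); print(s['time_s'],s['position'],np.array(s['tool_rot']).round(4),s['q'])
shot('wrist','w2'); p,w=pts('w2')
def rect(x,y,r,lo,hi,n,m=True):
    S=w[(w[...,2]>lo)&(w[...,2]<hi)&(np.hypot(w[...,0]-x,w[...,1]-y)<r)&m]; print(n,len(S), S.mean(0).round(4) if len(S) else '', cv2.minAreaRect(S[:,:2].astype(np.float32)*1000) if len(S)>4 else '')
rect(.499,-.048,.055,.043,.055,'block')
rect(.69,-.075,.075,.047,.055,'stops')
rect(.72,-.08,.09,.057,.065,'plate')
hsv=cv2.cvtColor(p,cv2.COLOR_RGB2HSV)
bl=(hsv[...,0]>98)&(hsv[...,0]<128)&(hsv[...,1]>110)
rect(.565,-.06,.2,.012,.023,'bed',bl)
shot('top','top3'); p,w=pts('top3'); rect(.56,.13,.06,.055,.068,'lid'); rect(.56,.13,.06,.1,.125,'bar')
E
```

```text
12.5 [ 0.49821178 -0.04726284  0.24989539] [[-1.281e-01 -9.918e-01 -1.600e-03]
 [-9.918e-01  1.281e-01  5.000e-04]
 [-3.000e-04  1.600e-03 -1.000e+00]] [-1.89983633e+01  1.68883792e+01  8.19438690e+01  2.39140936e-05
  8.12634154e+01  7.83599647e+01]
block 4344 [ 0.4975 -0.0482  0.0463] ((496.6148376464844, -48.10356521606445), (59.68354797363281, 68.88545989990234), 83.56793212890625)
stops 0  
plate 0  
bed 15286 [ 0.5599 -0.0568  0.0181] ((531.04541015625, -53.513267517089844), (108.39508819580078, 263.015869140625), 82.45465850830078)
lid 257 [0.5602 0.1269 0.0613] ((560.9838256835938, 127.08489227294922), (52.8043098449707, 55.21998977661133), 1.071585774421692)
bar 79 [0.5603 0.1268 0.1124] ((560.28466796875, 127.03882598876953), (51.690345764160156, 9.861736297607422), 53.54275894165039)
```

View pics/w2.png

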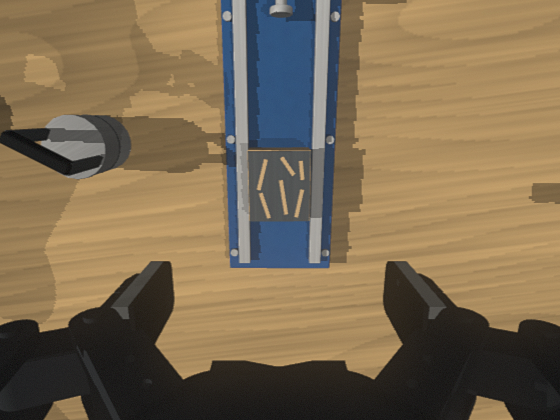

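The wrist view shows the canister standing free at (75,145) and the block at (280,185), square between the fingers. I'm descending and gripping it by its sides.

Emit:
step_arm(steps=[{"xyz":[0.03,0,0.5],"turn":[0,0,0],"gripper":1},{"xyz":[0,0,0.5],"turn":[0,0,0],"gripper":1},{"xyz":[0,0,0.5],"turn":[0,0,0],"gripper":1},{"xyz":[0,0,0.5],"turn":[0,0,0],"gripper":1},{"xyz":[0,0,0.5],"turn":[0,0,0],"gripper":1},{"xyz":[0,0,0.5],"turn":[0,0,0],"gripper":1},{"xyz":[0,0,0.5],"turn":[0,0,0],"gripper":1},{"xyz":[0,0,0.5],"turn":[0,0,0],"gripper":1},{"xyz":[0,0,0.4],"turn":[0,0,0],"gripper":1},{"xyz":[0,0,0.3],"turn":[0,0,0],"gripper":1},{"xyz":[0,0,0.2],"turn":[0,0,0],"gripper":1},{"xyz":[0,0,0.14],"turn":[0,0,0],"gripper":1},{"xyz":[0,0,0],"turn":[0,0,0],"gripper":1},{"xyz":[0,0,0],"turn":[0,0,0],"gripper":1}])

```text
time_s: 13.77
position: [0.4985, -0.0486, 0.0494]
tool_rot: [[-0.13, -0.992, 0.0], [-0.992, 0.13, -0.0], [0.0, -0.0, -1.0]]
ft_force: [-0.1, 0.5, 0.1]
grip_width: 0.0858
```

Emit:
step_arm(steps=[{"xyz":[0,0,0],"turn":[0,0,0],"gripper":0.7},{"xyz":[0,0,0],"turn":[0,0,0],"gripper":0.6},{"xyz":[0,0,0],"turn":[0,0,0],"gripper":0.5},{"xyz":[0,0,0],"turn":[0,0,0],"gripper":0.4},{"xyz":[0,0,0],"turn":[0,0,0],"gripper":0.2},{"xyz":[0,0,0],"turn":[0,0,0],"gripper":0},{"xyz":[0,0,0],"turn":[0,0,0],"gripper":-0.5},{"xyz":[0,0,0],"turn":[0,0,0],"gripper":-1},{"xyz":[0,0,0],"turn":[0,0,0],"gripper":-1},{"xyz":[0,0,0],"turn":[0,0,0],"gripper":-1}], squeeze=60)

```text
time_s: 14.6
position: [0.4985, -0.0486, 0.0501]
tool_rot: [[-0.13, -0.991, 0.001], [-0.991, 0.13, -0.0], [0.0, -0.001, -1.0]]
ft_force: [-2.2, 0.2, 9.5]
grip_width: 0.0582
```

Emit:
step_arm(steps=[{"xyz":[0,0,-0.02],"turn":[0,0,0],"gripper":-1},{"xyz":[0,0,0],"turn":[0,0,0],"gripper":-1},{"xyz":[0,0,0],"turn":[0,0,0],"gripper":-1}])

```text
time_s: 14.85
position: [0.4984, -0.0485, 0.0502]
tool_rot: [[-0.13, -0.991, 0.0], [-0.991, 0.13, -0.0], [0.0, -0.0, -1.0]]
ft_force: [-0.3, 0.7, 5.0]
grip_width: 0.058
```

Emit:
step_arm(steps=[{"xyz":[0,-0.05,-0.01],"turn":[0,0,0],"gripper":-1},{"xyz":[0,-0.15,0],"turn":[0,0,0],"gripper":-1},{"xyz":[0,-0.2,0],"turn":[0,0,0],"gripper":-1},{"xyz":[0,-0.2,0],"turn":[0,0,0],"gripper":-1},{"xyz":[0,-0.2,0],"turn":[0,0,0],"gripper":-1},{"xyz":[0,-0.2,0],"turn":[0,0,0],"gripper":-1},{"xyz":[0,0,0],"turn":[0,0,0],"gripper":-1},{"xyz":[0,0,0],"turn":[0,0,0],"gripper":-1}])

```text
time_s: 15.52
position: [0.5385, -0.0538, 0.0502]
tool_rot: [[-0.13, -0.992, 0.0], [-0.992, 0.13, -0.0], [0.0, -0.0, -1.0]]
ft_force: [-0.5, 0.3, 0.0]
grip_width: 0.0579
```

Emit:
step_arm(steps=[{"xyz":[0,-0.15,0],"turn":[0,0,0],"gripper":-1},{"xyz":[0,-0.2,0],"turn":[0,0,0],"gripper":-1},{"xyz":[0,-0.2,0],"turn":[0,0,0],"gripper":-1},{"xyz":[0,-0.2,0],"turn":[0,0,0],"gripper":-1},{"xyz":[0,-0.2,0],"turn":[0,0,0],"gripper":-1},{"xyz":[0,-0.2,0],"turn":[0,0,0],"gripper":-1},{"xyz":[0,-0.2,0],"turn":[0,0,0],"gripper":-1},{"xyz":[0,-0.2,0],"turn":[0,0,0],"gripper":-1},{"xyz":[0,-0.2,0],"turn":[0,0,0],"gripper":-1},{"xyz":[0,0,0],"turn":[0,0,0],"gripper":-1},{"xyz":[0,0,0],"turn":[0,0,0],"gripper":-1}])

```text
time_s: 16.43
position: [0.6077, -0.0629, 0.0502]
tool_rot: [[-0.13, -0.991, 0.0], [-0.991, 0.13, -0.0], [0.0, -0.0, -1.0]]
ft_force: [-0.8, 0.9, -0.5]
grip_width: 0.0578
```

Emit:
step_arm(steps=[{"xyz":[0,-0.1,0.01],"turn":[0,0,0],"gripper":-1},{"xyz":[0,-0.1,0],"turn":[0,0,0],"gripper":-1},{"xyz":[0,-0.1,0],"turn":[0,0,0],"gripper":-1},{"xyz":[0,-0.1,0],"turn":[0,0,0],"gripper":-1},{"xyz":[0,0,0],"turn":[0,0,0],"gripper":-1},{"xyz":[0,0,0],"turn":[0,0,0],"gripper":-1}])

```text
time_s: 16.93
position: [0.6223, -0.0648, 0.0502]
tool_rot: [[-0.13, -0.991, -0.003], [-0.991, 0.13, 0.0], [-0.0, 0.003, -1.0]]
ft_force: [-7.0, 0.5, 5.5]
grip_width: 0.0584
```

Emit:
step_arm(steps=[{"xyz":[0,-0.1,0],"turn":[0,0,0],"gripper":-1},{"xyz":[0,-0.1,0],"turn":[0,0,0],"gripper":-1},{"xyz":[0,0,0],"turn":[0,0,0],"gripper":-1},{"xyz":[0,0,0],"turn":[0,0,0],"gripper":-1}])

```text
time_s: 17.27
position: [0.6295, -0.0657, 0.0502]
tool_rot: [[-0.13, -0.991, -0.005], [-0.991, 0.13, 0.001], [-0.0, 0.005, -1.0]]
ft_force: [-10.5, -0.1, 7.9]
grip_width: 0.0581
```

Emit:
step_arm(steps=[{"xyz":[0,-0.06,0],"turn":[0,0,0],"gripper":-1},{"xyz":[0,-0.06,0],"turn":[0,0,0],"gripper":-1},{"xyz":[0,0,0],"turn":[0,0,0],"gripper":-1},{"xyz":[0,0,0],"turn":[0,0,0],"gripper":-1}])

```text
time_s: 17.6
position: [0.6335, -0.0662, 0.0502]
tool_rot: [[-0.13, -0.991, -0.007], [-0.992, 0.13, 0.001], [-0.0, 0.007, -1.0]]
ft_force: [-14.7, 0.8, 10.3]
grip_width: 0.0582
```

Emit:
step_arm(steps=[{"xyz":[0,-0.05,0],"turn":[0,0,0],"gripper":-1},{"xyz":[0,-0.05,0],"turn":[0,0,0],"gripper":-1},{"xyz":[0,0,0],"turn":[0,0,0],"gripper":-1},{"xyz":[0,0,0],"turn":[0,0,0],"gripper":-1}])

```text
time_s: 17.93
position: [0.6354, -0.0664, 0.0501]
tool_rot: [[-0.13, -0.991, -0.012], [-0.991, 0.13, 0.002], [-0.0, 0.012, -1.0]]
ft_force: [-23.8, 1.2, 16.8]
grip_width: 0.0581
```

Force has risen sharply, so the stops have likely been reached. I'm checking with the wrist camera.

```bash
python3 - <<'E'
from h import *
s=env.observe(); print(s['time_s'],s['position'],s['ft_force'],s['wrist_torque'])
shot('wrist','w3'); p,w=pts('w3'); t=np.array(s['position'])
f=np.array([.991,-.131,0]); l=np.array([.131,.991,0])
X=(w-t)@f; Y=(w-t)@l
for n,lo,hi,ax in [('block',.042,.0485,(X<.05)&(abs(Y)<.028)),('stops',.0495,.056,(X<.1)&(abs(Y)<.05)&(X>.02)),('plate',.057,.065,(X>.03)&(X<.12)&(abs(Y)<.06))]:
    m=(w[...,2]>lo)&(w[...,2]<hi)&ax
    S=w[m]; print(n,m.sum(),np.percentile(X[m],[1,50,99]).round(4) if m.any() else '',np.percentile(Y[m],[1,99]).round(4) if m.any() else '', cv2.minAreaRect(S[:,:2].astype(np.float32)*1000) if m.any() else '', S[:,2].mean())
cv2.imwrite('pics/c3.png',cv2.resize(p[60:300,130:430],(750,600),interpolation=2)[...,::-1])
E
```

```text
17.9333 [ 0.63543771 -0.06644224  0.0501334 ] [-23.77322201   1.19309591  16.77741406] [ 0.1395899   3.92841172 -0.20034238]
block 22250 [-0.0354  0.0024  0.0378] [-0.0274  0.0274] ((641.7661743164062, -67.28229522705078), (56.01272964477539, 87.1711654663086), 82.45306396484375) 0.04619406677826824
stops 19199 [0.0334 0.0518 0.0674] [-0.0494  0.0487] ((685.1986694335938, -73.09892272949219), (99.87977600097656, 34.92510986328125), 82.42720031738281) 0.05227137796260564
plate 18384 [0.0676 0.0751 0.0824] [-0.0541  0.0519] ((698.7437133789062, -75.87479400634766), (109.75121307373047, 37.51875305175781), 82.32738494873047) 0.05993935769617604
```

View pics/c3.png

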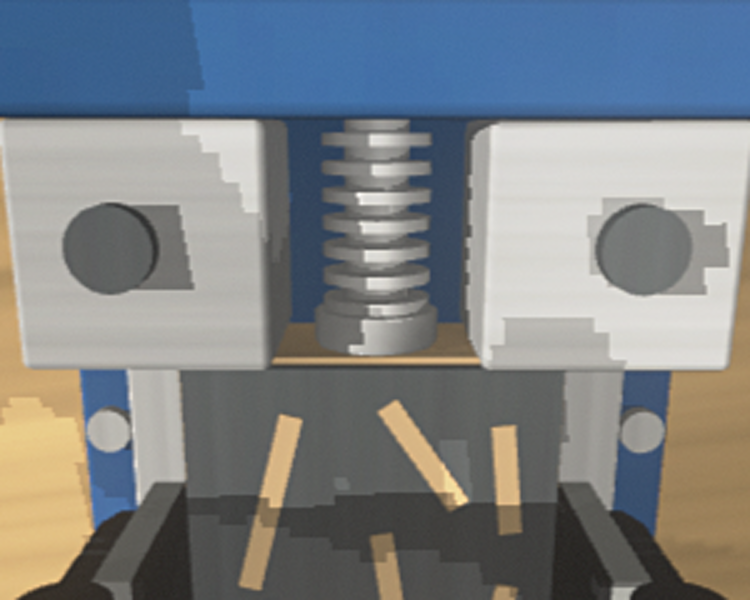

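The crop shows the block's dark top running under the stop edges (row ~368) on both sides, with the plunger head flush at (375,330). I'm measuring the gap between the cheeks.

```bash
python3 - <<'E'
from h import *
t=np.array([ 0.63543771,-0.06644224,0.0501334]); p,w=pts('w3')
f=np.array([.9913,-.1316,0]); l=np.array([.1316,.9913,0])
X=(w-t)@f; Y=(w-t)@l; Z=w[...,2]
for c in (-.012,-.006,0,.006,.012):
    m=(abs(Y-c)<.003)&(X<.045)&(X>.02); g=m&(Z>.0445)&(Z<.0485); fc=m&(Z>.03)&(Z<.043)
    print('blk',c,X[g].max().round(4),'face',np.median(X[fc]).round(4) if fc.any() else '')
for c in (-.04,-.03,-.022,.022,.03,.04):
    g=(abs(Y-c)<.003)&(Z>.0505)&(Z<.054)&(X>.02); print('stop',c,X[g].min().round(4))
E
```

```text
blk -0.012 0.032 face 0.0327
blk -0.006 0.0319 face 0.0386
blk 0 0.0319 face 0.0396
blk 0.006 0.0319 face 0.0374
blk 0.012 0.0448 face 0.0327
stop -0.04 0.0331
stop -0.03 0.033
stop -0.022 0.033
stop 0.022 0.0329
stop 0.03 0.0329
stop 0.04 0.0328
```

Emit:
step_arm(steps=[{"xyz":[0,-0.025,0],"turn":[0,0,0],"gripper":-1},{"xyz":[0,0,0],"turn":[0,0,0],"gripper":-1},{"xyz":[0,0,0],"turn":[0,0,0],"gripper":-1},{"xyz":[0,0,0],"turn":[0,0,0],"gripper":-1}])

```text
time_s: 18.32
position: [0.6355, -0.0665, 0.0501]
tool_rot: [[-0.13, -0.991, -0.015], [-0.991, 0.13, 0.002], [-0.0, 0.015, -1.0]]
ft_force: [-28.8, 1.9, 19.5]
grip_width: 0.058
```

Emit:
step_arm(steps=[{"xyz":[0,0,0],"turn":[0,0,0],"gripper":-1},{"xyz":[0,0,0],"turn":[0,0,0],"gripper":-1},{"xyz":[0,0,0],"turn":[0,0,0],"gripper":-1},{"xyz":[0,0,0],"turn":[0,0,0],"gripper":-1},{"xyz":[0,0,0],"turn":[0,0,0],"gripper":-1},{"xyz":[0,0,0],"turn":[0,0,0],"gripper":-1}])

```text
time_s: 18.82
position: [0.6355, -0.0664, 0.0501]
tool_rot: [[-0.13, -0.991, -0.014], [-0.991, 0.13, 0.002], [-0.0, 0.015, -1.0]]
ft_force: [-29.6, 0.4, 18.8]
grip_width: 0.0579
```

```bash
python3 - <<'E'
from h import *
shot('top','top4'); p,w=pts('top4')
for lo,hi in((.055,.068),(.1,.125)):
    S=w[(w[...,2]>lo)&(w[...,2]<hi)&(np.hypot(w[...,0]-.56,w[...,1]-.127)<.05)]; print(len(S),S.mean(0) if len(S) else '')
s=env.observe(); print(s['time_s'],s['position'],s['ft_force']); print(order.close_job())
E
```

```text
260 [0.56013991 0.12674906 0.06124702]
78 [0.56043565 0.12708079 0.11285548]
18.8667 [ 0.63549431 -0.06643154  0.05011952] [-29.05374747   1.40265412  19.40398998]
the job is handed in; nothing more can be done
None
```

I lifted the steel canister off the jig by its handle and set it down upright on the bench, left of the jig. I then gripped the block by its sides and slid it against the plunger onto both stops. The job was handed in at 18.9 s with the gripper still pressing; no verdict is reported.

**Canister:** it stands at about (0.560, 0.127), roughly 0.19 m from the jig origin. The lid and handle bar read 61 mm and 113 mm above the bench and are centred within about 0.5 mm of each other, so it is upright.

**Block:**
- **Against the stops:** a last 1 mm of push moved the tool only about 0.1 mm while the force rose about 5 N. The wrist camera put the block's front about 1 mm short of the stop faces, which is within calibration error.
- **Square and flush:** the block was within about 0.1° of square to the stops, and the plunger head looked flush.
- **Force:** the wrist reads about 29 N along the jig. The spring accounts for about 10.6 N of that, and an unmeasured part is friction. I therefore estimate, but did not measure, more than 10 N on the stops, well under the 70 N limit.

**Oddities:** the fingers also press down with about 19 N, and the tool is tilted about 0.015 rad from the load. I did not re-measure the bottle, jar and brush; the arm never went near them after leaving its start pose.

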